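Gauge a spring clamp's gap with a taper feeler

TASK

Pick up the orange-handled taper feeler and slide its blade, flat on the lower plate and straight in from the front, between the two plates of the blue spring clamp until it drags snugly, so that the spring-loaded top plate is just lifted (about 1 mm) off its rest and never forced up more than 3 mm. Finish still holding the feeler by its handle at that depth, so that the gap can be read; do not let go, and leave the capacitor, the tape roll and the screwdriver where they are.

Things in the scene. Friction and masses are not known exactly. Their poses are not given: they have to be found in the camera images.
- feeler_grip (a point): Taper feeler, loose, 0.12 to 0.24 kg, lying on the desk: orange handle 70 long x 20 wide x 30 high (mm), steel blade 16 wide standing 90 out of its front end. This point: the handle's centre, 15 above its underside; grasp here across the 20 mm width. x: along the tool to the blade tip; y across; z up.
- feeler_tip (a point): The blade tip: middle of its lower edge, 125 mm ahead of the handle's centre along the tool's x and 4 mm lower (11 above the handle's underside). The blade's underside is flat and level with this point; the top face slopes: 2 mm thick at the tip, 1 mm more every 10 mm, 10 mm at 80 mm from the tip.
- lower_edge (a point): Lower plate: aluminium block 56 wide, flat level top 40 to 42.5 mm above the desk (varies), fixed on the clamp's blue base (110 wide, bolted down). This point: middle of the block's front upper edge. x: level, straight into the gap; y across; z up. The first 20 mm stand out before the top plate as a ledge to lay the blade on.
- top_lip (a point): Steel top plate, 64 wide, 10 thick, rounded front edge (radius 5), 20 mm behind lower_edge. This point: front middle of its underside, 46 mm above the desk at rest, so the gap is 3.5 to 6 mm. Axes as lower_edge. It slides on two posts 45 mm farther back and 84 mm apart, with nuts reaching 93 mm above the desk.
- top_plate (a joint): Lift of the clamp's top plate in m: 0 at rest on the post shoulders, grows upward. Springs and weight press it down with about 3 N at rest and 3 N more per mm of lift. Snug is a lift of 0.3 to 2 mm; above 3 mm it is forced.
- feeler: The whole taper feeler; origin on the handle's underside below the handle centre; axes as feeler_grip.
- lower_plate: The lower plate; origin on the clamp's underside plane below the top plate's front edge; axes as lower_edge.
- filter_can_mid (a point): Bystander: black upright filter capacitor, 42 across, 56 high, loose; its centre.
- green_tape_mid (a point): Bystander: green roll of tape lying flat, 84 across, 19 high, loose; its centre.
- red_driver_mid (a point): Bystander: screwdriver with red handle lying on the grey mat, 22 x 162 x 22, loose; its centre.
There are look-alikes about, which are no part of the job. What is shaped like the part that bears top_lip but brown is not meant.

How it is judged:
By the outcome, as a careful person would: the job done as asked, in the order asked, and still so for the second after the job is handed in, while the arm keeps its last pose, push and grip.
It also fails if it takes over 51 s, if anything falls off the work surface, if the arm or the gripper's body presses on something with over 40 N, if the wrist force passes 120 N, or if a joint passes its speed limit or range.

ROBOT

A 6-joint arm with a two-finger parallel gripper is mounted at the origin on a cart in front of the work surface, level with it; the furniture and walls round the work are solid. World frame = base frame: x ahead of the robot, y to its left, z up, the work surface at z = 0. Lengths are in m, angles in rad, forces in N, time in s.
With the tool pointing down it reaches from about 0.25 to 0.775 m from the base axis. Payload 4 kg.
Tool frame: the origin (TCP) lies on the centre line of the jaws, within the pads' length; the fingertips stand 11 mm ahead of it and the grasp point (between the pads) lies 8 mm behind it; z points along the fingers, y is the line along which they close (so a half turn about z gives the same grasp; the last joint's range is limited). The gripper opens to 94 mm and grips with 3 to 60 N. Pads are 16 mm wide; open, the fingers measure 119 mm over their backs; the gripper's body (75 mm by 177 mm) begins 78 mm behind the grasp point.
Start: joints at [1.199, 0.087, 1.371, -0, 1.684, -0.103], TCP at [0.146, 0.53, 0.217] pointing down, gripper open.
Joint ranges: [-3.1, 3.1], [-0.76, 2.03], [0.27, 2.55], [-1.08, 4.22], [0.17, 2.65], [-2.57, 2.57]. Speed limits (rad/s): [2.79, 2.79, 3.14, 3.14, 3.14, 3.14].

INTERFACE

Orientations are given as a unit quaternion [x, y, z, w].
In Python, from rig import monitor, viewer, manip gives the robot as it stands.
- The arm moves only by the tool apply_moves, never from a script. Its arguments are lists of equal length, an entry for each row: "offset": the shift along the tool's x, y, z in m, a list of three; "angular": the turn, a rotation vector about the tool's x, y, z in rad, a list of three; "grip": the opening, from 0 (shut) to 1 (fully open). A call has 1 to 5 rows; each row shifts and turns the commanded pose from where the row before left it, along the tool's axes as they then stand; what a row does not reach is not made up. A row lasts 1/8 s, in which the tool goes at most 62.5 mm and 10.7 degrees, less where a joint would pass 70% of its speed; a pose out of reach is approached as far as the arm can. A call with a gripper value outside its range is refused whole. The fingers move at their own pace and stop on an object; "newtons" is the grip in N (left out, the last holds). Time passes only in rows, so rows that do not move let the fingers close. It gives the time, the measured TCP pose, the force, the opening and the grip force at its end, in the units of the state.
- monitor.get_state(): the state, without advancing time (a new reading comes with each control period).
- viewer.grab_frame(name): name is "scene" or "top" or "wrist"; returns the picture (480x640x3 uint8, red, green, blue); there is no depth.
- viewer.camera_model(name): a dict with "fx", "fy", "cx", "cy" (pixels), "k1" (the pictures are not rectified: a ray, as slopes to the right and down, at radius r is drawn at 1 + k1 r^2 times it, then the intrinsics apply), "R" (3x3) and "t" (3): a world point X has camera coordinates R X + t. Camera axes: x right, y down, z forward; pixel columns grow to the right and rows downward; lengths in m; the calibration is good to about 2 mm. A picture is of the moment at which its call begins: read the wrist's pose just before it. camera_model takes no time and is no camera call; for the wrist camera it gives the pose at the moment of the call.
- manip.sign_off(): hands the job in; it is judged then, once.
The state is a dict: "t": time; "joint_pos": joint angles; "joint_vel": joint speeds; "joint_efforts": joint torques, N m; "position": TCP position; "tcp_rot": TCP orientation; "ft_force": force on the tool from outside, world axes, zero at the start; "wrist_torque": the same for the moment, N m; "finger_gap": finger opening in m; "grasp_force": force on a finger pad.
Only numpy, scipy, OpenCV 4.12 (cv2) and the standard library are available. Lean on these libraries where they do the work, as an engineer would, in place of code of your own. Each camera call takes 0.05 s, during which the arm holds its last target. There are 200 camera calls.

## Working session

There is one attempt and no reset: what is moved stays moved. The work goes in short steps, Python scripts to look and compute and a tool call to move; the robot and the scene stay as the last step left them, time stands still between calls to the robot, and variables do not carry over. Pictures are saved under pics/ and viewed, at most 10 in all, crops included, and the job is handed in when it is done.

Besides the shell and the picture viewer there is one more tool, called after ">>>" by a JSON object that holds its "name" and its "arguments". apply_moves: Moves the arm, as the interface text tells. Its arguments: {"type":"object","properties":{"offset":{"type":"array"},"angular":{"type":"array"},"grip":{"type":"array"},"newtons":{"type":"number"}},"required":["offset","angular","grip"]}

```bash
mkdir -p pics; ls
cat > h.py <<'E'
import numpy as np, cv2
from rig import monitor, viewer, manip
from scipy.spatial.transform import Rotation as Ro
def snap(n,f):
    m=viewer.camera_model(n); im=viewer.grab_frame(n); cv2.imwrite('pics/'+f,im[:,:,::-1]); return im,m
def ray(m,u,v):
    x,y=(u-m['cx'])/m['fx'],(v-m['cy'])/m['fy']; a,b=x,y
    for _ in range(20):
        s=1+m['k1']*(a*a+b*b); a,b=x/s,y/s
    R=np.array(m['R']); t=np.array(m['t']); return -R.T@t, R.T@np.array([a,b,1])
def onz(m,u,v,z):
    o,d=ray(m,u,v); return o+d*(z-o[2])/d[2]
def proj(m,X):
    c=np.array(m['R'])@np.array(X)+np.array(m['t']); a,b=c[:2]/c[2]; s=1+m['k1']*(a*a+b*b)
    return np.array([m['cx']+m['fx']*a*s,m['cy']+m['fy']*b*s])
def st(): 
    s=monitor.get_state(); print({k:np.round(s[k],4).tolist() for k in s if k not in('joint_vel','joint_efforts')}); return s
E
python3 - <<'E'
from h import *
st()
a,m=snap('scene','scene.png');b,m2=snap('top','top.png')
print(m,m2)
E
```

```text
pics
{'t': 0.0, 'joint_pos': [1.1989, 0.088, 1.3723, 0.0, 1.6836, -0.1031], 'position': [0.1459, 0.5298, 0.2153], 'tcp_rot': [0.134, 0.991, -0.0011, -0.0003], 'ft_force': [0.1278, -0.152, 0.2238], 'wrist_torque': [-0.0028, -0.0308, -0.0118], 'grasp_force': 0.0, 'finger_gap': 0.0942}
{'fx': 521.4006365429682, 'fy': 521.4006365429682, 'cx': 319.8965115400524, 'cy': 244.38569171368528, 'k1': -0.0610663708575642, 'R': array([[ 0.54103707, -0.84092026,  0.01148915],
       [-0.56745163, -0.37510567, -0.73300367],
       [ 0.62070728,  0.39006262, -0.68012765]]), 't': array([-0.33247799,  0.31997094,  0.82631818])} {'fx': 534.5325440390359, 'fy': 534.5325440390359, 'cx': 324.73072163038273, 'cy': 248.29928829385295, 'k1': -0.06441671027980556, 'R': array([[ 0.02508475, -0.99962317, -0.01114764],
       [-0.99666574, -0.02414136, -0.07793972],
       [ 0.07764123,  0.01306557, -0.99689575]]), 't': array([-0.05665545,  0.56401973,  1.05499725])}
```

View pics/scene.png

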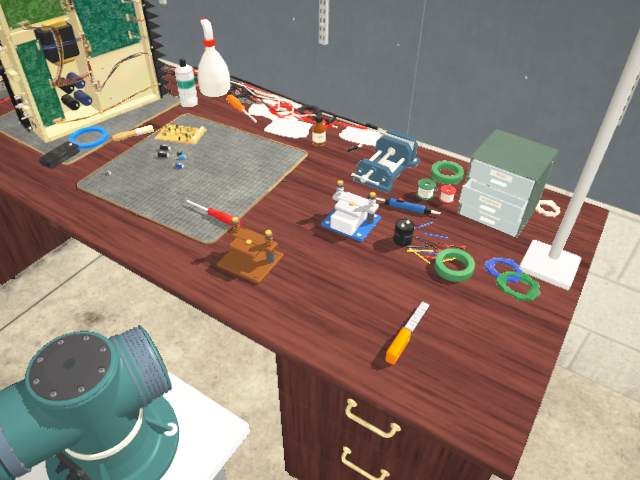

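View pics/top.png

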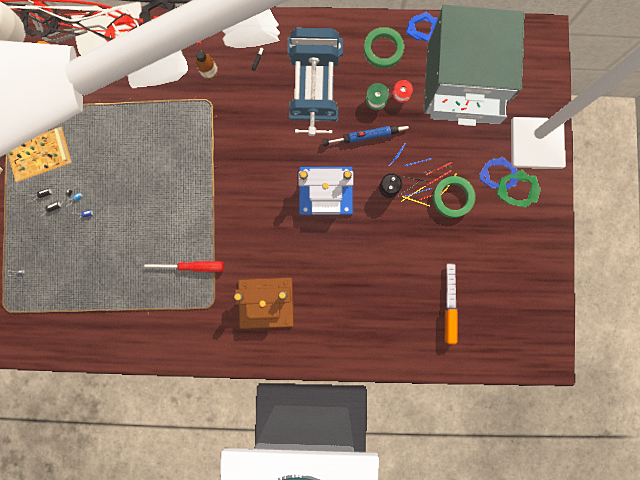

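The scene shows the orange feeler at top-view (451,327), its blade tip near (451,264). There are two clamps: one blue-based at (326,190) and one brown at (265,303). The blue one fits the description and the brown is the decoy. I'll confirm this in an enlarged crop.

Run:
```python
from h import *
a=cv2.imread('pics/top.png')
c=cv2.resize(a[155:225,285:365],None,fx=7,fy=7,interpolation=cv2.INTER_CUBIC)
f=cv2.resize(a[258:350,430:470],None,fx=6,fy=6,interpolation=cv2.INTER_CUBIC)
o=np.zeros((560,800,3),np.uint8);o[:490,:560]=c;o[:552,560:]=f
cv2.imwrite('pics/crop1.png',o)
m=viewer.camera_model('top')
for uv,z in [((451,327),.03),((451,264),.012),((326,190),.05),((323,211),.041),((265,303),.05),((391,184),.05),((454,197),.019)]: print(uv,onz(m,*uv,z).round(4))
hsv=cv2.cvtColor(a,cv2.COLOR_BGR2HSV)
k=cv2.inRange(hsv[300:350,435:470],(10,180,150),(25,255,255))
ys,xs=np.nonzero(k); P=np.array([onz(m,x+435,y+300,.03)[:2] for x,y in zip(xs,ys)])
print(len(P),P.mean(0),cv2.minAreaRect((P*1000).astype(np.float32)))
```

```text
(451, 327) [ 0.4143 -0.2968  0.03  ]
(451, 264) [ 0.5402 -0.2997  0.012 ]
(326, 190) [ 0.6788 -0.0427  0.05  ]
(323, 211) [ 0.6381 -0.0377  0.041 ]
(265, 303) [0.4532 0.0707 0.05  ]
(391, 184) [ 0.6939 -0.1711  0.05  ]
(454, 197) [ 0.6767 -0.3035  0.019 ]
390 [ 0.41579872 -0.29789078] ((415.4101257324219, -296.8124084472656), (65.1882095336914, 23.87432098388672), 0.6030392646789551)
```

View pics/crop1.png

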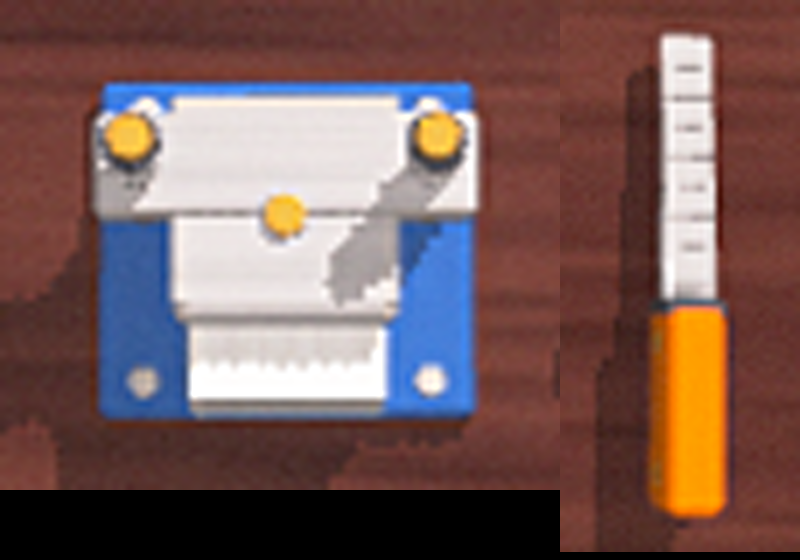

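The crop confirms the blue-based clamp: the ledge front edge runs from about (312,212) to (340,212), and it faces the robot. The feeler points straight ahead. Now I'll move, aligning the yaw on the way.

>>> {"name": "apply_moves", "arguments": {"offset": [[0, 0, 0], [0, 0, 0], [-0.03, -0.05, 0], [-0.03, -0.05, 0], [-0.03, -0.05, 0]], "angular": [[0, 0, -0.135], [0, 0, -0.134], [0, 0, 0], [0, 0, 0], [0, 0, 0]], "grip": [1, 1, 1, 1, 1]}}

```text
t: 0.72
position: [0.2365, 0.3786, 0.2159]
tcp_rot: [-0.001, 1.0, -0.0, -0.0]
ft_force: [0.3, 0.1, 0.9]
finger_gap: 0.0942
grasp_force: 0.0
```

>>> {"name": "apply_moves", "arguments": {"offset": [[-0.03, -0.05, 0], [-0.03, -0.05, 0], [-0.03, -0.05, 0], [-0.03, -0.05, 0], [-0.03, -0.05, 0]], "angular": [[0, 0, 0], [0, 0, 0], [0, 0, 0], [0, 0, 0], [0, 0, 0]], "grip": [1, 1, 1, 1, 1]}}

```text
t: 1.35
position: [0.3866, 0.1285, 0.2162]
tcp_rot: [-0.0, 1.0, 0.0, 0.0]
ft_force: [0.7, 0.8, 0.3]
finger_gap: 0.0939
grasp_force: 0.0
```

>>> {"name": "apply_moves", "arguments": {"offset": [[-0.03, -0.05, 0], [-0.03, -0.05, 0], [-0.03, -0.05, 0], [-0.03, -0.02, 0], [0, 0, 0]], "angular": [[0, 0, 0], [0, 0, 0], [0, 0, 0], [0, 0, 0], [0, 0, 0]], "grip": [1, 1, 1, 1, 1]}}

```text
t: 1.98
position: [0.5068, -0.0412, 0.2149]
tcp_rot: [0.001, 1.0, 0.0, -0.001]
ft_force: [-0.6, -0.2, 0.1]
finger_gap: 0.0939
grasp_force: 0.0
```

Run:
```python
from h import *
st(); a,m=snap('wrist','w1.png'); print(m)
mm=viewer.camera_model('top')
for uv in [(312.1,212.4),(340.1,212.4)]:
  X=onz(mm,*uv,.041);print(X,proj(m,X))
np.save('w1.npy',m,allow_pickle=True)
```

```text
{'t': 1.975, 'joint_pos': [-0.1928, -0.0031, 1.4675, 0.0001, 1.68, -1.7609], 'position': [0.5068, -0.0412, 0.2149], 'tcp_rot': [0.0014, 1.0, 0.0003, -0.0013], 'ft_force': [-0.6294, -0.2412, 0.0515], 'wrist_torque': [0.0438, 0.0312, -0.0363], 'grasp_force': 0.0, 'finger_gap': 0.0939}
{'fx': 405.79021317195446, 'fy': 405.79021317195446, 'cx': 325.2141986295759, 'cy': 239.916817667859, 'k1': -0.08278096602874453, 'R': array([[ 0.00274906,  0.99999458, -0.00181131],
       [ 0.97051981, -0.00223148,  0.24101105],
       [ 0.2410057 , -0.00242047, -0.97052068]]), 't': array([ 0.04038585, -0.51599686,  0.26729563])}
[ 0.63475634 -0.01606484  0.041     ] [352.72958499 356.32663852]
[ 0.63606411 -0.07174641  0.041     ] [293.83409036 357.62982613]
```

View pics/w1.png

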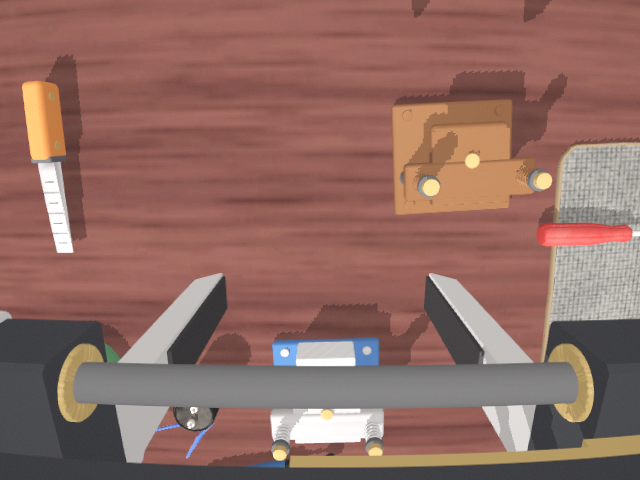

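The wrist view shows the feeler at (45,165), the blue clamp at (327,380) and the brown decoy at (455,155). The crossbar hides part of the clamp, so I'll shift forward for a clear view of it.

>>> {"name": "apply_moves", "arguments": {"offset": [[-0.055, 0, 0], [-0.055, 0, 0], [0, 0, 0], [0, 0, 0]], "angular": [[0, 0, 0], [0, 0, 0], [0, 0, 0], [0, 0, 0]], "grip": [1, 1, 1, 1]}}

```text
t: 2.52
position: [0.6151, -0.0386, 0.2164]
tcp_rot: [-0.001, 1.0, 0.0, -0.001]
ft_force: [-0.4, 0.1, -0.0]
finger_gap: 0.0939
grasp_force: 0.0
```

Run:
```python
from h import *
st(); a,m=snap('wrist','w2.png'); np.save('w2.npy',m,allow_pickle=True)
p=proj(m,[.635,-.044,.041]).round().astype(int);print(p)
x0,y0=p[0]-80,p[1]-40
print(x0,y0)
cv2.imwrite('pics/w2c.png',cv2.resize(a[y0:y0+115,x0:x0+160,::-1],None,fx=5,fy=5,interpolation=cv2.INTER_CUBIC))
```

```text
{'t': 2.525, 'joint_pos': [-0.1547, 0.2371, 1.1998, 0.0001, 1.7063, -1.727], 'position': [0.6151, -0.0386, 0.2164], 'tcp_rot': [-0.0008, 1.0, 0.0002, -0.0007], 'ft_force': [-0.4338, 0.0592, -0.0405], 'wrist_torque': [0.0113, 0.0558, -0.0303], 'grasp_force': 0.0, 'finger_gap': 0.0939}
[320 245]
240 205
```

View pics/w2c.png

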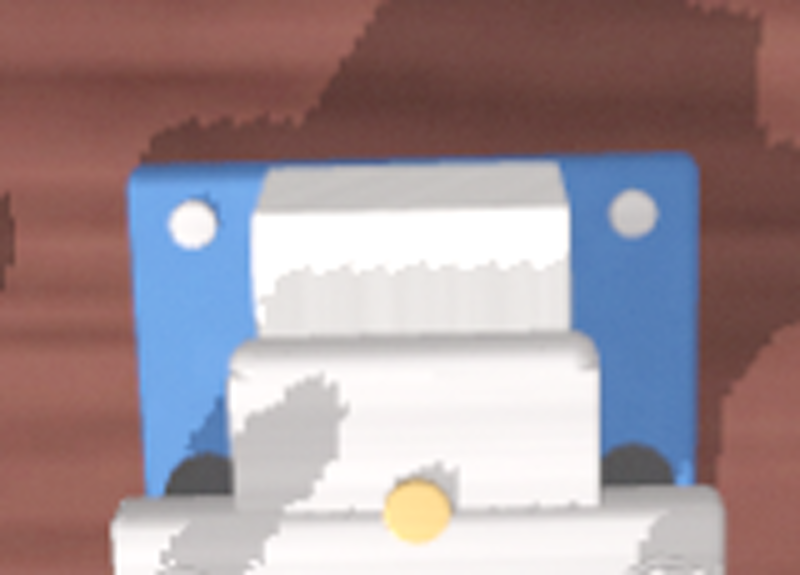

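The crop clearly shows the ledge's front upper edge, from crop (256,210) to (569,205), and the lip behind it. Next I'll work out the clamp pose and the feeler hover.

Run:
```python
from h import *
m=np.load('w2.npy',allow_pickle=True).item()
def L(c,z): return onz(m,240+(c[0]+.5)/5-.5,205+(c[1]+.5)/5-.5,z)
for n,a,b,z in [('edge',(256,210),(569,205),.041),('lipTop',(230,368),(600,360),.056),('base',(130,180),(697,162),.012),('rear',(115,500),(722,488),.066)]:
    A,B=L(a,z),L(b,z);d=B-A;print(n,A.round(4),B.round(4),((A+B)/2).round(4),'w',np.hypot(*d[:2]),'yaw',np.arctan2(-d[0],d[1]))
```

```text
edge [ 0.6364 -0.0693  0.041 ] [ 0.6354 -0.0143  0.041 ] [ 0.6359 -0.0418  0.041 ] w 0.05497712932656712 yaw 0.018624865479798976
lipTop [ 0.6605 -0.0729  0.056 ] [ 0.6589 -0.0095  0.056 ] [ 0.6597 -0.0412  0.056 ] w 0.06344849981886977 yaw 0.025189982961903227
base [ 0.6383 -0.0957  0.012 ] [0.6346 0.0119 0.012 ] [ 0.6364 -0.0419  0.012 ] w 0.10766301722370242 yaw 0.034720701096417624
rear [ 0.6807 -0.092   0.066 ] [0.6783 0.0108 0.066 ] [ 0.6795 -0.0406  0.066 ] w 0.10287408534270488 yaw 0.02381609624847815
```

>>> {"name": "apply_moves", "arguments": {"offset": [[0.055, -0.025, 0], [0.055, -0.025, 0], [0.04, -0.045, 0], [0.02, -0.055, 0], [0.02, -0.055, 0]], "angular": [[0, 0, 0], [0, 0, 0], [0, 0, 0], [0, 0, 0], [0, 0, 0]], "grip": [1, 1, 1, 1, 1]}}

```text
t: 3.2
position: [0.4242, -0.245, 0.2185]
tcp_rot: [-0.001, 1.0, -0.001, 0.002]
ft_force: [0.6, -0.1, -0.4]
finger_gap: 0.0941
grasp_force: 0.0
```

>>> {"name": "apply_moves", "arguments": {"offset": [[0, -0.05, 0], [0, 0, 0], [0, 0, 0]], "angular": [[0, 0, 0], [0, 0, 0], [0, 0, 0]], "grip": [1, 1, 1]}}

```text
t: 3.58
position: [0.4256, -0.2936, 0.2175]
tcp_rot: [-0.0, 1.0, -0.0, 0.001]
ft_force: [-0.3, 0.5, -0.5]
finger_gap: 0.0945
grasp_force: 0.0
```

Run:
```python
from h import *
s=st(); a,m=snap('wrist','w3.png'); np.save('w3.npy',m,allow_pickle=True)
hsv=cv2.cvtColor(a,cv2.COLOR_RGB2HSV)
k=cv2.inRange(hsv,(8,180,120),(25,255,255)); n,l,S,c=cv2.connectedComponentsWithStats(k)
i=1+S[1:,4].argmax(); print(S[i],c[i])
ys,xs=np.nonzero(l==i);P=np.array([onz(m,x,y,.03)[:2] for x,y in zip(xs,ys)])
print(cv2.minAreaRect((P*1000).astype(np.float32)))
print(proj(m,[.414,-.297,.03]),proj(m,[.54,-.3,.012]))
```

```text
{'t': 3.575, 'joint_pos': [-0.7141, 0.0125, 1.4468, 0.0007, 1.6811, -2.2849], 'position': [0.4256, -0.2936, 0.2175], 'tcp_rot': [-0.0, 1.0, -0.0002, 0.0007], 'ft_force': [-0.273, 0.4974, -0.5176], 'wrist_torque': [0.0426, 0.0562, 0.0158], 'grasp_force': 0.0, 'finger_gap': 0.0945}Traceback (most recent call last):
  File "<stdin>", line 5, in <module>
ValueError: attempt to get argmax of an empty sequence
```

View pics/w3.png

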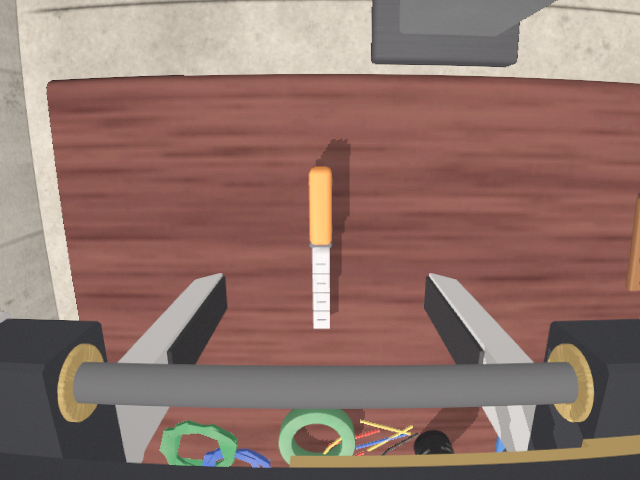

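The wrist view shows the handle at (320,206), rows 167–245, and the blade tip at (321,328). Next I'll compute the pose.

Run:
```python
from h import *
m=np.load('w3.npy',allow_pickle=True).item(); a=cv2.imread('pics/w3.png')
hsv=cv2.cvtColor(a,cv2.COLOR_BGR2HSV)
k=cv2.inRange(hsv[150:255,290:350],(12,110,180),(28,255,255)); ys,xs=np.nonzero(k);xs+=290;ys+=150
print(xs.min(),xs.max(),ys.min(),ys.max(),len(xs))
P=np.array([onz(m,x,y,.03)[:2] for x,y in zip(xs,ys)])
print(cv2.minAreaRect((P*1000).astype(np.float32)))
for uv,z in [((321,328),.012),((320.5,247),.025),((320.5,169),.03),((320.5,206),.03)]: print(uv,onz(m,*uv,z).round(4))
# blade centreline
g=cv2.inRange(hsv[250:328,300:345],(0,0,150),(180,60,255))
for r in (5,20,40,60,72):
  c=np.nonzero(g[r])[0]; print(r+250,c.min()+300,c.max()+300, onz(m,(c.min()+c.max())/2+300,r+250,.016).round(4))
```

```text
309 331 167 244 1711
((413.581787109375, -298.9593505859375), (69.14044189453125, 19.63161277770996), 0.19300691783428192)
(321, 328) [ 0.5406 -0.2986  0.012 ]
(320.5, 247) [ 0.4523 -0.2986  0.025 ]
(320.5, 169) [ 0.3808 -0.2984  0.03  ]
(320.5, 206) [ 0.4133 -0.2985  0.03  ]
255 312 329 [ 0.4626 -0.2988  0.016 ]
270 312 329 [ 0.4776 -0.2988  0.016 ]
290 312 329 [ 0.4981 -0.2989  0.016 ]
310 313 329 [ 0.5191 -0.2985  0.016 ]
322 313 329 [ 0.5321 -0.2985  0.016 ]
```

>>> {"name": "apply_moves", "arguments": {"offset": [[0.0105, -0.005, 0.05], [0, 0, 0.05], [0, 0, 0.05], [0, 0, 0.035], [0, 0, 0]], "angular": [[0, 0, 0], [0, 0, 0], [0, 0, 0], [0, 0, 0], [0, 0, 0]], "grip": [1, 1, 1, 1, 1]}}

```text
t: 4.25
position: [0.414, -0.2963, 0.0288]
tcp_rot: [-0.001, 1.0, 0.002, -0.002]
ft_force: [-0.9, -0.5, 0.6]
finger_gap: 0.0941
grasp_force: 0.0
```

>>> {"name": "apply_moves", "arguments": {"offset": [[0, 0, 0.018], [0, 0, 0], [0, 0, 0]], "angular": [[0, 0, 0], [0, 0, 0], [0, 0, 0]], "grip": [0.6, 0.5, 0.5]}}

```text
t: 4.62
position: [0.4164, -0.3001, 0.0146]
tcp_rot: [-0.0, 1.0, -0.001, 0.001]
ft_force: [1.1, -1.0, -0.0]
finger_gap: 0.0671
grasp_force: 0.0
```

Run:
```python
from h import *
st()
```

```text
{'t': 4.625, 'joint_pos': [-0.735, 0.1372, 1.732, 0.0001, 1.2704, -2.3062], 'position': [0.4164, -0.3001, 0.0146], 'tcp_rot': [-0.0002, 1.0, -0.0006, 0.0008], 'ft_force': [1.0627, -1.0393, -0.0288], 'wrist_torque': [0.0042, 0.0208, 0.0068], 'grasp_force': 0.0, 'finger_gap': 0.0671}
```

>>> {"name": "apply_moves", "arguments": {"offset": [[0, 0, 0], [0, 0, 0], [0, 0, 0], [0, 0, 0], [0, 0, 0]], "angular": [[0, 0, 0], [0, 0, 0], [0, 0, 0], [0, 0, 0], [0, 0, 0]], "grip": [0.15, 0.1, 0.1, 0.1, 0.1], "newtons": 45}}

```text
t: 5.25
position: [0.4157, -0.2993, 0.0134]
tcp_rot: [-0.0, 1.0, 0.0, -0.0]
ft_force: [-0.5, 1.9, 1.7]
finger_gap: 0.02
grasp_force: 45.0
```

>>> {"name": "apply_moves", "arguments": {"offset": [[0, 0, 0], [0, 0, 0], [0, 0, -0.02], [0, 0, -0.03], [0, 0, 0]], "angular": [[0, 0, 0], [0, 0, 0], [0, 0, 0], [0, 0, 0], [0, 0, 0]], "grip": [0.1, 0.1, 0.1, 0.1, 0.1]}}

```text
t: 5.88
position: [0.4171, -0.3012, 0.0655]
tcp_rot: [-0.0, 1.0, -0.002, 0.002]
ft_force: [0.0, -0.3, -1.7]
finger_gap: 0.0196
grasp_force: 45.0
```

>>> {"name": "apply_moves", "arguments": {"offset": [[0, 0, -0.035], [-0.016, 0.051, 0], [-0.016, 0.051, 0], [-0.016, 0.051, 0], [-0.016, 0.051, 0]], "angular": [[0, 0, 0], [0, 0, 0], [0, 0, 0], [0, 0, 0], [0, 0, 0]], "grip": [0.1, 0.1, 0.1, 0.1, 0.1]}}

```text
t: 6.5
position: [0.4791, -0.094, 0.0965]
tcp_rot: [0.0, 1.0, 0.0, -0.001]
ft_force: [1.4, -0.7, -1.6]
finger_gap: 0.0194
grasp_force: 45.0
```

>>> {"name": "apply_moves", "arguments": {"offset": [[-0.016, 0.051, 0], [0, 0, 0.03], [0, 0, 0], [0, 0, 0]], "angular": [[0, 0, 0], [0, 0, -0.022], [0, 0, 0], [0, 0, 0]], "grip": [0.1, 0.1, 0.1, 0.1]}}

```text
t: 7.0
position: [0.4953, -0.0451, 0.068]
tcp_rot: [-0.011, 1.0, 0.0, -0.001]
ft_force: [-0.5, -0.2, -2.1]
finger_gap: 0.0195
grasp_force: 45.0
```

Run:
```python
from h import *
s=st(); w,m=snap('wrist','w4.png'); np.save('w4.npy',m,allow_pickle=True)
t,mt=snap('top','t4.png'); sc,ms=snap('scene','s4.png')
ss=[monitor.get_state()['position']]
print(np.round(ss,4))
p=proj(m,[.63,-.042,.045]).astype(int); q=proj(ms,[.63,-.042,.045]).astype(int); print(p,q)
T=np.array([s['position']])[0]; Rm=Ro.from_quat(s['tcp_rot']).as_matrix()
tip=T+Rm@[-.125,0,.0025]; print('tip',tip,proj(m,tip),proj(ms,tip),proj(mt,tip))
r=proj(mt,[.6,-.042,.045]).astype(int); print(r)
def crop(a,c,h,w,f): 
  y=max(0,min(480-h,c[1]-h//2));x=c[0]-w//2; print('crop',x,y,f); return cv2.resize(a[y:y+h,x:x+w,::-1],None,fx=f,fy=f,interpolation=cv2.INTER_CUBIC)
A=crop(w,p,150,200,2);B=crop(sc,q,75,100,4);C=crop(t,r,150,200,2)
o=np.zeros((600,800,3),np.uint8);o[:300,:400]=A;o[:300,400:]=B;o[300:,:400]=C
o[300:,400:]=cv2.resize(w[:,:,::-1],(400,300))
cv2.imwrite('pics/c4.png',o)
```

```text
{'t': 7.0, 'joint_pos': [-0.2048, 0.0508, 1.7103, -0.0001, 1.3817, -1.7966], 'position': [0.4953, -0.0451, 0.068], 'tcp_rot': [-0.0105, 0.9999, 0.0001, -0.0006], 'ft_force': [-0.5007, -0.2239, -2.11], 'wrist_torque': [0.017, 0.0205, -0.0207], 'grasp_force': 44.9915, 'finger_gap': 0.0195}
[[ 0.4963 -0.0456  0.0694]]
[325 493] [339 219]
tip [ 0.62027555 -0.04247473  0.06533056] [325.46440287 510.3312049 ] [337.8331245  215.40234821] [325.0575382  218.29139518]
[324 229]
crop 225 330 2
crop 289 182 4
crop 224 154 2
```

View pics/c4.png

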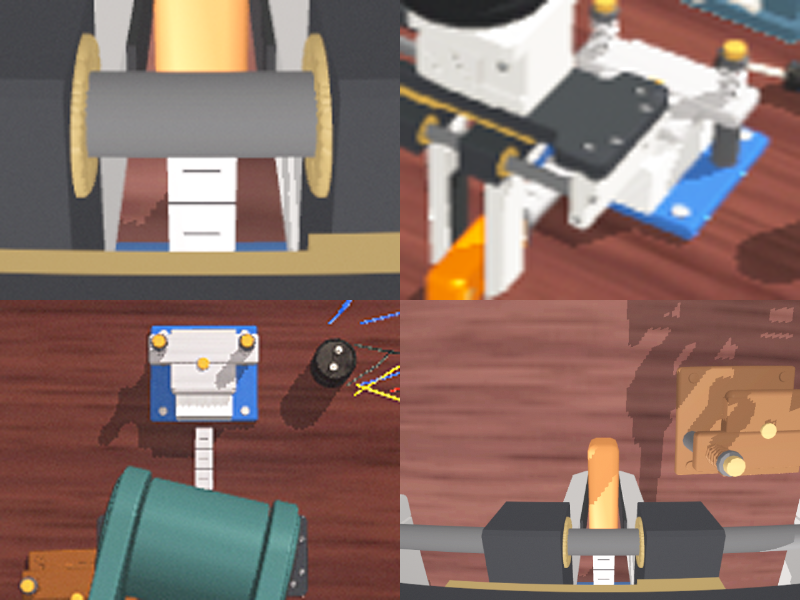

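The top view shows the blade tip at about (326,217), centred on the ledge and matching the predicted tip. Next I'll advance over the ledge and lower it.

>>> {"name": "apply_moves", "arguments": {"offset": [[-0.012, 0, 0], [-0.013, 0, 0], [0, 0, 0.01], [0, 0, 0.007], [0, 0, 0]], "angular": [[0, 0, 0], [0, 0, 0], [0, 0, 0], [0, 0, 0], [0, 0, 0]], "grip": [0.1, 0.1, 0.1, 0.1, 0.1]}}

```text
t: 7.78
position: [0.5194, -0.0438, 0.0499]
tcp_rot: [-0.011, 1.0, 0.0, -0.002]
ft_force: [0.0, -0.4, -2.3]
finger_gap: 0.0198
grasp_force: 45.0
```

```bash
cat >> h.py <<'E'
def avg(n=6):
    S=[]
    for _ in range(n):
        S.append(monitor.get_state()); viewer.grab_frame('top')
    f=lambda k:np.mean([s[k] for s in S],0)
    print('t',S[-1]['t'],'pos',f('position').round(5),'sd',np.std([s['position'] for s in S],0).round(5),'F',f('ft_force').round(2),'M',f('wrist_torque').round(3),'gap',f('finger_gap').round(4),'q',f('tcp_rot').round(4))
    return S
E
python3 -c "
from h import *
avg()"
```

```text
t 8.025 pos [ 0.52029 -0.04401  0.05109] sd [0.0005  0.0001  0.00069] F [ 0.24  0.33 -2.12] M [ 0.016  0.024 -0.002] gap 0.0197 q [-1.110e-02  9.999e-01  1.000e-04 -4.000e-04]
```

>>> {"name": "apply_moves", "arguments": {"offset": [[0, 0, 0.002], [0, 0, 0.002], [0, 0, 0.001], [0, 0, 0]], "angular": [[0, 0, 0], [0, 0, 0], [0, 0, 0], [0, 0, 0]], "grip": [0.1, 0.1, 0.1, 0.1]}}

```text
t: 8.57
position: [0.5206, -0.0441, 0.0463]
tcp_rot: [-0.011, 1.0, 0.0, -0.0]
ft_force: [0.6, 0.2, -1.5]
finger_gap: 0.0198
grasp_force: 45.0
```

>>> {"name": "apply_moves", "arguments": {"offset": [[0, 0, 0.001], [0, 0, 0]], "angular": [[0, 0, 0], [0, 0, 0]], "grip": [0.1, 0.1]}}

```text
t: 8.82
position: [0.5207, -0.0441, 0.0454]
tcp_rot: [-0.011, 1.0, 0.0, -0.0]
ft_force: [-0.1, -0.9, -1.3]
finger_gap: 0.0198
grasp_force: 45.0
```

```bash
python3 -c "
from h import *
avg()"
```

```text
t 9.075 pos [ 0.5207  -0.0441   0.04548] sd [3.e-05 1.e-05 5.e-05] F [ 0.02 -0.27 -2.14] M [0.032 0.037 0.014] gap 0.0196 q [-0.0111  0.9999  0.      0.    ]
```

>>> {"name": "apply_moves", "arguments": {"offset": [[0, 0, 0.001], [0, 0, 0], [0, 0, 0]], "angular": [[0, 0, 0], [0, 0, 0], [0, 0, 0]], "grip": [0.1, 0.1, 0.1]}}

```text
t: 9.5
position: [0.5207, -0.0441, 0.0444]
tcp_rot: [-0.011, 1.0, 0.0, -0.0]
ft_force: [-0.2, 0.9, -2.2]
finger_gap: 0.02
grasp_force: 45.0
```

```bash
python3 -c "
from h import *
avg(3)"
```

```text
t 9.6 pos [ 0.52069 -0.04409  0.04446] sd [2.e-05 1.e-05 2.e-05] F [-0.    0.03 -2.12] M [-0.007  0.055 -0.006] gap 0.0197 q [-0.0111  0.9999  0.      0.    ]
```

>>> {"name": "apply_moves", "arguments": {"offset": [[0, 0, 0.001], [0, 0, 0], [0, 0, 0]], "angular": [[0, 0, 0], [0, 0, 0], [0, 0, 0]], "grip": [0.1, 0.1, 0.1]}}

```text
t: 10.02
position: [0.5208, -0.0441, 0.0438]
tcp_rot: [-0.011, 1.0, -0.0, 0.0]
ft_force: [-0.3, -0.5, 0.7]
finger_gap: 0.0201
grasp_force: 45.0
```

```bash
python3 -c "
from h import *
avg(3)"
```

```text
t 10.125 pos [ 0.52082 -0.04413  0.04375] sd [0.e+00 1.e-05 2.e-05] F [-0.73 -0.44  0.26] M [0.039 0.026 0.021] gap 0.0197 q [-1.110e-02  9.999e-01 -0.000e+00  2.000e-04]
```

Contact with the lower plate was felt at TCP z = 0.0437. Now I'll slide in.

>>> {"name": "apply_moves", "arguments": {"offset": [[-0.005, 0, 0], [-0.005, 0, 0], [-0.005, 0, 0], [-0.005, 0, 0], [0, 0, 0]], "angular": [[0, 0, 0], [0, 0, 0], [0, 0, 0], [0, 0, 0], [0, 0, 0]], "grip": [0.1, 0.1, 0.1, 0.1, 0.1]}}

```text
t: 10.8
position: [0.5418, -0.0437, 0.0436]
tcp_rot: [-0.011, 1.0, -0.0, 0.001]
ft_force: [0.3, 0.4, 0.4]
finger_gap: 0.0193
grasp_force: 45.0
```

```bash
python3 -c "
from h import *
avg(5)"
```

```text
t 11.0 pos [ 0.5417  -0.04367  0.04365] sd [7.e-05 1.e-05 2.e-05] F [ 1.32 -0.06  0.21] M [ 0.052 -0.393 -0.014] gap 0.0195 q [-0.0111  0.9999 -0.      0.0011]
```

>>> {"name": "apply_moves", "arguments": {"offset": [[-0.002, 0, 0], [-0.002, 0, 0], [0, 0, 0]], "angular": [[0, 0, 0], [0, 0, 0], [0, 0, 0]], "grip": [0.1, 0.1, 0.1]}}

```text
t: 11.42
position: [0.5444, -0.0436, 0.0436]
tcp_rot: [-0.011, 1.0, 0.0, -0.0]
ft_force: [-3.5, 0.2, 4.4]
finger_gap: 0.0195
grasp_force: 45.0
```

```bash
python3 -c "
from h import *
avg(5)"
```

```text
t 11.625 pos [ 0.54443 -0.04358  0.04356] sd [1.e-05 1.e-05 2.e-05] F [-3.84 -0.07  4.7 ] M [-0.002  0.185 -0.009] gap 0.0197 q [-1.110e-02  9.999e-01  0.000e+00 -3.000e-04]
```

>>> {"name": "apply_moves", "arguments": {"offset": [[0, 0, -0.0004], [0, 0, 0], [0, 0, 0]], "angular": [[0, 0, 0], [0, 0, 0], [0, 0, 0]], "grip": [0.1, 0.1, 0.1]}}

```text
t: 12.05
position: [0.5447, -0.0436, 0.0437]
tcp_rot: [-0.011, 1.0, 0.0, -0.0]
ft_force: [-2.8, -0.7, 2.9]
finger_gap: 0.0197
grasp_force: 45.0
```

```bash
python3 -c "
from h import *
avg(4)"
```

```text
t 12.2 pos [ 0.54467 -0.04355  0.04369] sd [1.e-05 1.e-05 1.e-05] F [-2.72 -0.39  2.33] M [-0.005  0.157 -0.013] gap 0.0196 q [-1.110e-02  9.999e-01  1.000e-04 -1.000e-04]
```

>>> {"name": "apply_moves", "arguments": {"offset": [[-0.001, 0, 0], [-0.001, 0, 0], [0, 0, 0], [0, 0, 0]], "angular": [[0, 0, 0], [0, 0, 0], [0, 0, 0], [0, 0, 0]], "grip": [0.1, 0.1, 0.1, 0.1]}}

```text
t: 12.75
position: [0.5469, -0.0435, 0.0438]
tcp_rot: [-0.011, 1.0, 0.0, 0.0]
ft_force: [-2.2, 0.8, 2.0]
finger_gap: 0.0199
grasp_force: 45.0
```

```bash
python3 -c "
from h import *
avg(4)"
```

```text
t 12.9 pos [ 0.54687 -0.04348  0.04382] sd [1.e-05 1.e-05 2.e-05] F [-1.37  0.33  1.22] M [ 0.039  0.006 -0.009] gap 0.0198 q [-1.110e-02  9.999e-01  1.000e-04  2.000e-04]
```

>>> {"name": "apply_moves", "arguments": {"offset": [[-0.001, 0, -0.0001], [-0.001, 0, 0], [-0.001, 0, 0], [0, 0, 0], [0, 0, 0]], "angular": [[0, 0, 0], [0, 0, 0], [0, 0, 0], [0, 0, 0], [0, 0, 0]], "grip": [0.1, 0.1, 0.1, 0.1, 0.1]}}

```text
t: 13.58
position: [0.5498, -0.0435, 0.0439]
tcp_rot: [-0.011, 1.0, 0.0, 0.0]
ft_force: [-1.4, 0.5, 1.3]
finger_gap: 0.0193
grasp_force: 45.0
```

```bash
python3 -c "
from h import *
avg(4)"
```

```text
t 13.725 pos [ 0.54981 -0.04344  0.04391] sd [1.e-05 2.e-05 1.e-05] F [-1.02 -0.09  1.15] M [ 0.001  0.01  -0.023] gap 0.0195 q [-1.110e-02  9.999e-01  1.000e-04  2.000e-04]
```

>>> {"name": "apply_moves", "arguments": {"offset": [[-0.001, 0, 0], [-0.001, 0, 0], [-0.001, 0, 0], [0, 0, 0], [0, 0, 0]], "angular": [[0, 0, 0], [0, 0, 0], [0, 0, 0], [0, 0, 0], [0, 0, 0]], "grip": [0.1, 0.1, 0.1, 0.1, 0.1]}}

```text
t: 14.4
position: [0.5529, -0.0434, 0.044]
tcp_rot: [-0.011, 1.0, 0.0, 0.0]
ft_force: [-1.1, 0.1, 1.3]
finger_gap: 0.0197
grasp_force: 45.0
```

```bash
python3 -c "
from h import *
avg(4)"
```

```text
t 14.55 pos [ 0.55283 -0.04338  0.04396] sd [2.e-05 1.e-05 1.e-05] F [-1.02  0.01  0.4 ] M [ 0.035 -0.005  0.017] gap 0.0198 q [-1.110e-02  9.999e-01  0.000e+00  2.000e-04]
```

>>> {"name": "apply_moves", "arguments": {"offset": [[-0.001, 0, 0], [-0.001, 0, 0], [-0.001, 0, 0], [0, 0, 0], [0, 0, 0]], "angular": [[0, 0, 0], [0, 0, 0], [0, 0, 0], [0, 0, 0], [0, 0, 0]], "grip": [0.1, 0.1, 0.1, 0.1, 0.1]}}

```text
t: 15.22
position: [0.5558, -0.0433, 0.044]
tcp_rot: [-0.011, 1.0, 0.0, 0.0]
ft_force: [0.0, -0.5, 0.1]
finger_gap: 0.0195
grasp_force: 45.0
```

```bash
python3 -c "
from h import *
avg(4)"
```

```text
t 15.375 pos [ 0.55583 -0.04331  0.04397] sd [1.e-05 1.e-05 1.e-05] F [-0.67 -0.13  0.09] M [ 0.012  0.003 -0.008] gap 0.0195 q [-1.110e-02  9.999e-01  0.000e+00  2.000e-04]
```

>>> {"name": "apply_moves", "arguments": {"offset": [[-0.001, 0, 0], [-0.001, 0, 0], [-0.001, 0, 0], [0, 0, 0], [0, 0, 0]], "angular": [[0, 0, 0], [0, 0, 0], [0, 0, 0], [0, 0, 0], [0, 0, 0]], "grip": [0.1, 0.1, 0.1, 0.1, 0.1]}}

```text
t: 16.05
position: [0.5588, -0.0432, 0.044]
tcp_rot: [-0.011, 1.0, 0.0, 0.0]
ft_force: [-1.4, -0.3, 0.5]
finger_gap: 0.0198
grasp_force: 45.0
```

```bash
python3 -c "
from h import *
avg(4)"
```

```text
t 16.2 pos [ 0.55881 -0.04324  0.04397] sd [0.e+00 1.e-05 1.e-05] F [-0.99  0.22  0.02] M [ 0.056  0.042 -0.02 ] gap 0.0197 q [-1.110e-02  9.999e-01  0.000e+00  2.000e-04]
```

>>> {"name": "apply_moves", "arguments": {"offset": [[-0.001, 0, 0], [-0.001, 0, 0], [-0.001, 0, 0], [0, 0, 0], [0, 0, 0]], "angular": [[0, 0, 0], [0, 0, 0], [0, 0, 0], [0, 0, 0], [0, 0, 0]], "grip": [0.1, 0.1, 0.1, 0.1, 0.1]}}

```text
t: 16.88
position: [0.5603, -0.0432, 0.044]
tcp_rot: [-0.011, 1.0, 0.0, -0.002]
ft_force: [-6.4, 0.1, 4.0]
finger_gap: 0.0198
grasp_force: 45.0
```

```bash
python3 -c "
from h import *
avg(4)"
```

```text
t 17.025 pos [ 0.56032 -0.04321  0.04403] sd [1.e-05 1.e-05 0.e+00] F [-6.38 -0.26  4.02] M [ 0.01   0.767 -0.004] gap 0.0199 q [-0.0111  0.9999  0.     -0.0016]
```

>>> {"name": "apply_moves", "arguments": {"offset": [[-0.001, 0, 0], [-0.001, 0, 0], [-0.001, 0, 0], [0, 0, 0], [0, 0, 0]], "angular": [[0, 0, 0], [0, 0, 0], [0, 0, 0], [0, 0, 0], [0, 0, 0]], "grip": [0.1, 0.1, 0.1, 0.1, 0.1]}}

```text
t: 17.7
position: [0.5622, -0.0432, 0.0441]
tcp_rot: [-0.011, 1.0, 0.0, -0.003]
ft_force: [-9.8, -0.3, 5.5]
finger_gap: 0.0198
grasp_force: 45.0
```

```bash
python3 -c "
from h import *
avg(4)"
```

```text
t 17.85 pos [ 0.56221 -0.04317  0.04406] sd [1.e-05 1.e-05 1.e-05] F [-9.9  -0.28  5.89] M [0.011 1.232 0.016] gap 0.0196 q [-0.0111  0.9999  0.     -0.0028]
```

>>> {"name": "apply_moves", "arguments": {"offset": [[0, 0, 0], [-0.001, 0, 0], [-0.001, 0, 0], [0, 0, 0], [0, 0, 0]], "angular": [[0, -0.006, 0], [0, 0, 0], [0, 0, 0], [0, 0, 0], [0, 0, 0]], "grip": [0.1, 0.1, 0.1, 0.1, 0.1]}}

```text
t: 18.52
position: [0.5636, -0.0431, 0.0438]
tcp_rot: [-0.011, 1.0, 0.0, -0.001]
ft_force: [-11.3, -0.5, 6.6]
finger_gap: 0.0197
grasp_force: 45.0
```

```bash
python3 -c "
from h import *
avg(4)"
```

```text
t 18.675 pos [ 0.56358 -0.04311  0.04378] sd [1.e-05 2.e-05 1.e-05] F [-10.94  -0.42   6.1 ] M [-0.033  1.462 -0.004] gap 0.0195 q [-1.110e-02  9.999e-01  1.000e-04 -6.000e-04]
```

>>> {"name": "apply_moves", "arguments": {"offset": [[0, 0, -0.0005], [0, 0, 0], [0, 0, 0], [0, 0, 0]], "angular": [[0, 0, 0], [0, 0, 0], [0, 0, 0], [0, 0, 0]], "grip": [0.1, 0.1, 0.1, 0.1]}}

```text
t: 19.23
position: [0.5636, -0.0431, 0.0439]
tcp_rot: [-0.011, 1.0, 0.0, -0.001]
ft_force: [-9.3, -0.1, 4.6]
finger_gap: 0.0198
grasp_force: 45.0
```

Run:
```python
from h import *
avg(4)
t,mt=snap('top','t5.png'); sc,ms=snap('scene','s5.png')
q=proj(ms,[.66,-.042,.05]).astype(int); r=proj(mt,[.66,-.042,.05]).astype(int); print(q,r)
def crop(a,c): return cv2.resize(a[c[1]-38:c[1]+37,c[0]-33:c[0]+33,::-1],(396,450),interpolation=cv2.INTER_CUBIC)
cv2.imwrite('pics/c5.png',np.hstack([crop(sc,q),crop(t,r)]))
```

```text
t 19.375 pos [ 0.56359 -0.0431   0.04391] sd [0.e+00 1.e-05 2.e-05] F [-10.08   0.08   4.57] M [-0.033  1.381  0.005] gap 0.0197 q [-1.110e-02  9.999e-01  1.000e-04 -7.000e-04]
[346 211] [325 199]
```

View pics/c5.png

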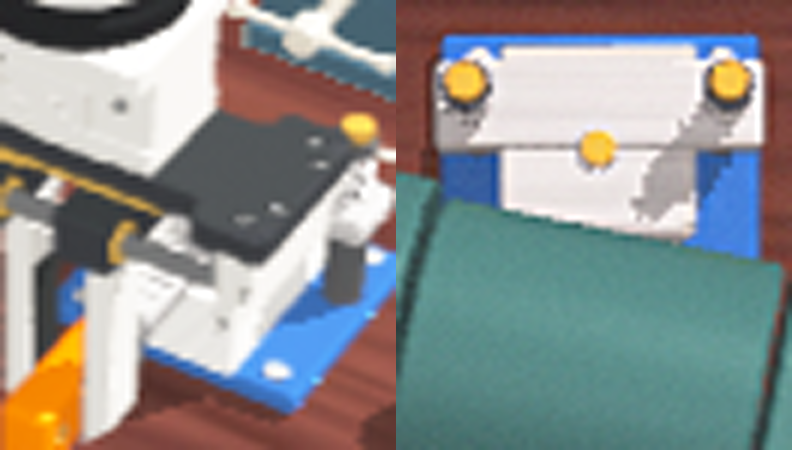

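No collision is visible: the blade enters the gap centrally and the posts and nuts are clear. About 0.4 mm of lift so far, so I'll continue.

>>> {"name": "apply_moves", "arguments": {"offset": [[-0.001, 0, -0.0003], [-0.001, 0, -0.0002], [-0.001, 0, 0], [0, 0, 0], [0, 0, 0]], "angular": [[0, 0, 0], [0, 0, 0], [0, 0, 0], [0, 0, 0], [0, 0, 0]], "grip": [0.1, 0.1, 0.1, 0.1, 0.1]}}

```text
t: 20.15
position: [0.5661, -0.043, 0.0441]
tcp_rot: [-0.011, 1.0, 0.0, -0.001]
ft_force: [-9.7, -0.1, 3.9]
finger_gap: 0.02
grasp_force: 45.0
```

```bash
python3 -c "
from h import *
avg(4)"
```

```text
t 20.3 pos [ 0.56609 -0.04297  0.04404] sd [1.e-05 1.e-05 1.e-05] F [-9.77 -0.11  3.92] M [-0.051  1.523 -0.013] gap 0.0199 q [-1.110e-02  9.999e-01  2.000e-04 -1.300e-03]
```

>>> {"name": "apply_moves", "arguments": {"offset": [[-0.001, 0, 0], [-0.001, 0, 0], [-0.001, 0, 0], [0, 0, 0], [0, 0, 0]], "angular": [[0, -0.003, 0], [0, 0, 0], [0, 0, 0], [0, 0, 0], [0, 0, 0]], "grip": [0.1, 0.1, 0.1, 0.1, 0.1]}}

```text
t: 20.98
position: [0.5684, -0.0429, 0.0439]
tcp_rot: [-0.011, 1.0, 0.0, -0.001]
ft_force: [-12.6, -0.3, 5.4]
finger_gap: 0.0195
grasp_force: 45.0
```

```bash
python3 -c "
from h import *
avg(4)"
```

```text
t 21.125 pos [ 0.56839 -0.04288  0.04394] sd [1.e-05 2.e-05 2.e-05] F [-11.89  -0.3    5.1 ] M [-0.043  1.83   0.007] gap 0.0195 q [-1.110e-02  9.999e-01  3.000e-04 -6.000e-04]
```

```bash
python3 -c "
from h import *
print(manip.sign_off())"
```

```text
the job is handed in; nothing more can be done
None
```

I slid the feeler flat into the blue clamp until it dragged and handed the job in with the gripper still holding the handle; the top plate is lifted about 1 mm, estimated from depth and contact force, since the lift can't be seen on camera.

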